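# Push a battery pack through the dust flaps of a charging dock

## Task

Set the green-topped battery pack down on the dock's open tray, contact tongue towards the orange flaps, and let go of it; then, from behind, push it through the flaps and on until it bears firmly on the hidden sprung contacts: press with about 10 N for half a second, feeling for them, and never with more than 16 N. Draw back out so that both flaps swing shut behind the pack, and leave everything else on the bench where it is.

Things in the scene. Friction and masses are not known exactly. Their poses are not given: they have to be found in the camera images.
- pack_green: the battery pack to dock: black box with a green top, 0.3 to 0.5 kg, 96 long (own x) x 54 wide (own y) x 46 high, resting on the bench. Its +x end carries a grey contact tongue, 36 wide, the last 12 of the length, 8 to 34 above the underside; the box proper runs from own x = -48 to +36. Origin: centre of the underside (midway of the 96), z up
- pack_nose (a point): the middle of the tongue's front face on pack_green: 48 ahead of its origin, 21 above its underside
- dock: charging dock fixed to the bench. Origin on the lane's centre line at the flap line, at bench height; own x points into the dock along the lane, y left, z up. A dark base slab 130 wide, 12 thick, runs from x = -143 to +239; its top is the lane floor, slick plastic
- tray (a point): middle of the dock's open tray (yellow patch) on the lane floor: dock x = -75, y = 0, 12 above the bench. The tray runs from dock x = -143 to -42 without walls; from -42 to -12 yellow guides, 20 above the lane floor, funnel to the doorway
- doorway (a point): middle of the doorway on the lane floor: dock x = 0, y = 0, 12 above the bench. It is 60 wide between two yellow posts (dock x = -12 to +2, 54 above the lane floor) and open above. Behind it, to x = +108, the bay is open above, between cheeks 30 high and 90 apart that narrow to 60 near x = +108
- hood (a point): middle of the hood's front edge, on top of its roof (63 above the lane floor): dock x = +108. The hood covers x = +108 to +239, 60 wide and 58 high inside. Under it, out of sight, a sprung contact plate waits for the tongue, its free face somewhere from x = +148 to +188 (different each time); it yields 1 mm for each 4 N and bottoms after 5 mm
- flap_left (a joint): angle of the left orange flap (rad): 0 shut, grows as it swings into the dock, 1.5 at most. Sprung upright hinge at dock y = +40; 38 long, its top 52 above the lane floor; it cannot swing outward. It can shut only when the pack's back end is past dock x = +46 and nothing is between the flaps. Sliding the pack along the lane takes 1 to 3 N, up to 6 N as it opens the flaps
- flap_right (a joint): the same for the right flap, hinge at dock y = -40
- pack_red: battery pack like pack_green but with a red top (faulty, leave it alone); origin at the centre of its underside
- screw_box: red box of screws, 90 x 60 x 50; leave alone; origin centre of underside
- screwdriver: yellow-handled screwdriver lying on the bench; leave alone
- tape_roll: grey roll of tape lying flat, 90 across, 24 high; leave alone; origin centre of underside
- hammer: hammer lying on the bench; leave alone
- spray: blue spray can, 52 across, 150 high; leave alone; origin centre of underside
Things that resemble listed ones, but are neither listed nor needed, are in the scene too. Leave any pink or purple look-alike of the pack_green alone.

How it is judged:
On the way, in this order (a step that is already met when the one before it is completed fails the run):
1. the green pack stands on the dock's tray before the flaps, tongue first, let go (x of pack_nose in the frame of dock between -0.085 and 0.006 m and x of pack_green in the frame of dock below -0.045 m and y of pack_green in the frame of dock between -0.03 and 0.03 m and z of pack_green in the frame of dock between 0.008 and 0.016 m and angle between the x axis of pack_green and the x axis of dock, either way round below 0.35 rad and contact force between the fingers and pack_green below 0.2 N), for 0.15 s.
2. the pack stands in the doorway, holding both flaps open (x of pack_nose in the frame of dock above 0.03 m and z of pack_green in the frame of dock below 0.018 m and value of joint each of flap_left, flap_right above 0.6 rad), for 0.1 s.
3. the pack is pressed against the sprung contacts with at least 5 N (contact force between pack_green and contact_plate above 5 N), for 0.3 s.
At the end, for the whole second after the job is handed in: The green pack lies flat and at rest on the lane floor inside the dock, tongue first, its nose more than 140 mm past the flap line, within 0.15 rad of the lane, and both flaps are shut to within 0.12 rad; it has been pressed against the contacts with 5 N or more for 0.3 s (x of pack_nose in the frame of dock above 0.14 m and z of pack_green in the frame of dock between 0.008 and 0.016 m and angle between pack_green's own z axis and vertical below 0.08 rad and linear speed of pack_green below 0.01 m/s and angle between the x axis of pack_green and the x axis of dock, either way round below 0.15 rad and value of joint each of flap_left, flap_right below 0.12 rad); the robot touches nothing.
It fails at once if the pack is pressed against the contacts with more than 16 N (contact force between pack_green and contact_plate above 16 N).
It fails at once if another thing on the bench is moved more than 25 mm (distance of any of pack_red, screw_box, screwdriver, tape_roll, hammer, spray from where it was at the start of the episode above 0.025 m).
It also fails if it takes over 70 s, if anything falls off the work surface, if the arm or the gripper's body presses on something with over 40 N, if the wrist force passes 120 N, or if a joint passes its speed limit or range.

## Robot

A 6-joint arm with a two-finger parallel gripper is mounted at the origin on the work surface. World frame = base frame: x ahead of the robot, y to its left, z up, the work surface at z = 0. Lengths are in m, angles in rad, forces in N, time in s.
With the tool pointing down it reaches from about 0.325 to 0.9 m from the base axis. Payload 3.5 kg.
Tool frame: the origin (TCP) lies midway between the tips of the shut fingers; the grasp point (between the pads) lies 19 mm behind it; z points along the fingers, y is the line along which they close (so a half turn about z gives the same grasp; the last joint's range is limited). The gripper opens to 85 mm and grips with 20 to 120 N. Pads are 22 mm wide; open, the fingers measure 114 mm over their backs; the gripper's body (76 mm by 85 mm) begins 54 mm behind the grasp point. The pads swing forward as they close: fully open they stand 13 mm farther back than shut.
Start: joints at [1.042, 0.276, -0.026, 1.268, 0, 1.467], TCP at [0.258, 0.569, 0.204] pointing down, gripper open.
Joint ranges: [-3.12, 3.12], [-0.85, 1.88], [-1.08, 1.24], [-1.95, 2.15], [-1.57, 1.53], [-3.14, 3.14]. Speed limits (rad/s): [2.57, 2.57, 3.14, 3.14, 3.14, 3.14].

## Interface

Orientations are given as a unit quaternion [x, y, z, w].
In Python, from plant import ctrl, optics, job gives the robot as it stands. The module is installed in compiled form; this text tells all that it offers.
- The arm moves only by the tool arm_command, never from a script. Its argument "moves" is a list of rows, each an object of numbers: "jaw": the opening, from 0 (shut) to 1 (fully open); "x", "y", "z": the shift along the tool's x, y, z in m; "ax", "ay", "az": the turn, a rotation vector about the tool's x, y, z in rad. In form: [{"jaw": .., "x": .., "y": .., "z": .., "ax": .., "ay": .., "az": ..}, ...]. A call has 1 to 20 rows; each row shifts and turns the commanded pose from where the row before left it, along the tool's axes as they then stand; what a row does not reach is not made up. A row lasts 1/8 s, in which the tool goes at most 62.5 mm and 10.7 degrees, less where a joint would pass 70% of its speed; a pose out of reach is approached as far as the arm can. A call with a gripper value outside its range is refused whole. The fingers move at their own pace and stop on an object; the grip force is fixed at half the most. Time passes only in rows, so rows that do not move let the fingers close. It gives the time, the measured TCP pose, the force, the opening and the grip force at its end, in the units of the state.
- ctrl.get_state(): the state, without advancing time (a new reading comes with each control period).
- optics.snapshot(name): name is "scene" or "top"; returns a dict with "pixels" (480x640x3 uint8, red, green, blue), "z_map" (480x640 float32, m along the optical axis (not along the pixel's ray), 0 where there is no reading), "intrinsics" (3x3 intrinsics, pixels), "R" (3x3) and "t" (3): a world point X has camera coordinates R X + t. Camera axes: x right, y down, z forward; pixel columns grow to the right and rows downward; lengths in m; the calibration is good to about 2 mm. A picture is of the moment at which its call begins.
- job.hand_in(): hands the job in; it is judged then, once.
Trained networks look in the newest picture that a camera, given by its name, has taken for a name from the list of things; names that differ only in an ending like _2 or _b are one class to them, and where a whole thing is asked for, a point or a joint stands for the part that bears it (a point fixed in the world has none). Each returns a list of dicts, best first, with "confidence" (0 to 1); they miss things now and then, are a little off and sometimes report something else, mostly with a low value. They report only what shows in the picture. A call takes as long as a camera call. They do not tell look-alikes from the thing itself.
- optics.find_in(camera, thing): "uv" ([column, row] in pixels, amid what is visible of it).
- optics.pinpoint(camera, thing): "uv" ([column, row] in pixels: a listed point, or the origin of a listed thing).
The state is a dict: "t": time; "joint_positions": joint angles; "qvel": joint speeds; "joint_efforts": joint torques, N m; "position": TCP position; "orientation": TCP orientation; "ft_force": force on the tool from outside, world axes, zero at the start; "ft_torque": the same for the moment, N m; "gripper_width": opening from 0.0 (shut) to 1.0 (fully open); "finger_force": force on a finger pad.
Only numpy, scipy, OpenCV 4.12 (cv2) and the standard library are available. Lean on these libraries where they do the work, as an engineer would, in place of code of your own. Each camera call takes 0.05 s, during which the arm holds its last target. There are 200 camera calls.

## Working session

There is one attempt and no reset: what is moved stays moved. The work goes in short steps, Python scripts to look and compute and a tool call to move; the robot and the scene stay as the last step left them, time stands still between calls to the robot, and variables do not carry over. Pictures are saved under pics/ and viewed, at most 10 in all, crops included, and the job is handed in when it is done.

Besides the shell and the picture viewer there is one more tool, called after ">>>" as name(argument=value, ...) on one line, values as JSON. arm_command: Moves the arm, as the interface text tells. Its arguments: {"type":"object","properties":{"moves":{"type":"array","items":{"type":"object","properties":{"jaw":{"type":"number"},"x":{"type":"number"},"y":{"type":"number"},"z":{"type":"number"},"ax":{"type":"number"},"ay":{"type":"number"},"az":{"type":"number"}}}}},"required":["moves"]}

```bash
mkdir -p pics
cat > h.py <<'E'
import numpy as np, cv2
from plant import ctrl, optics, job
def snap(n,save=None):
    s=optics.snapshot(n)
    if save: cv2.imwrite('pics/'+save,s['pixels'][:,:,::-1])
    return s
def w(s,uv,z=None):
    K,R,t=s['intrinsics'],s['R'],s['t']
    r=np.linalg.inv(K)@np.array([uv[0],uv[1],1.])
    if z is None:
        d=s['z_map'][int(round(uv[1])),int(round(uv[0]))]; return R.T@(r*d-t)
    o=-R.T@t; v=R.T@r; return o+v*(z-o[2])/v[2]
def cloud(s):
    K,R,t=s['intrinsics'],s['R'],s['t']
    v,u=np.mgrid[:480,:640]; d=s['z_map']
    p=np.stack([(u-K[0,2])/K[0,0]*d,(v-K[1,2])/K[1,1]*d,d],-1)
    return (p-t)@R
E
python3 - <<'E'
from h import *
for c in ('scene','top'):
    s=snap(c,c+'0.png'); print(c,'cam at',-s['R'].T@s['t'])
    for n in ('pack_green','pack_red','dock','tray','doorway','hood','pack_nose'):
        for f in (optics.find_in,optics.pinpoint):
            if n in('tray','doorway','hood') and f==optics.find_in: continue
            try: print(n,f.__name__,[(np.round(r['uv']).astype(int).tolist(),round(r['confidence'],2),np.round(w(s,r['uv']),3).tolist()) for r in f(c,n)[:4]])
            except Exception as e: print(n,e)
print(ctrl.get_state())
E
```

```text
scene cam at [ 0.90195654 -0.46279138  0.99670053]
pack_green call [([134, 373], 0.97, [0.482, -0.605, 0.047]), ([208, 241], 0.9, [0.331, -0.3, 0.046]), ([158, 273], 0.88, [0.319, -0.438, 0.045]), ([247, 274], 0.84, [0.466, -0.286, 0.045])]
pack_green call [([261, 210], 0.95, [0.346, -0.144, 0.038]), ([161, 273], 0.95, [0.324, -0.433, 0.046]), ([214, 244], 0.86, [0.342, -0.293, 0.038]), ([138, 380], 0.68, [0.5, -0.605, 0.049])]
pack_red call [([400, 148], 0.76, [0.46, 0.271, 0.042])]
pack_red call []
dock call [([372, 257], 0.78, [0.631, -0.022, 0.009]), ([244, 274], 0.27, [0.464, -0.291, 0.049])]
dock call [([347, 246], 0.92, [0.581, -0.064, 0.051]), ([389, 256], 0.31, [0.677, -0.023, 0.078])]
tray call [([322, 233], 0.74, [0.497, -0.067, 0.015]), ([252, 289], 0.26, [0.5, -0.3, 0.031])]
doorway call [([347, 246], 0.6, [0.582, -0.063, 0.05])]
hood call [([391, 257], 0.71, [0.68, -0.02, 0.073])]
pack_nose call [([263, 204], 0.79, [0.342, -0.13, 0.046]), ([158, 271], 0.79, [0.315, -0.436, 0.044]), ([248, 271], 0.72, [0.463, -0.281, 0.045]), ([213, 240], 0.59, [0.337, -0.29, 0.047])]
pa
[... 1446 characters left out ...]
joint_positions': array([ 1.04157993e+00,  2.76421977e-01, -2.63920863e-02,  1.26803632e+00,
       -5.27632388e-06,  1.46739300e+00]), 'qvel': array([-0.00060694,  0.00083645,  0.00148047,  0.00022661,  0.00049917,
       -0.00145724]), 'joint_efforts': array([ 7.85556440e-04, -4.45498109e+01,  2.95566773e+01,  1.05102321e-03,
        5.39543544e-05, -1.32261042e-05]), 'position': array([0.25816863, 0.56917146, 0.20410337]), 'orientation': array([ 2.11301695e-01,  9.77420888e-01, -2.65104023e-05, -5.90095451e-06]), 'ft_force': array([-0.39827461,  0.02853142, -0.36242989]), 'ft_torque': array([-0.0044483 ,  0.01878167, -0.01756179]), 'finger_force': 0.0, 'gripper_width': 1.0008002144234072}
```

View pics/scene0.png

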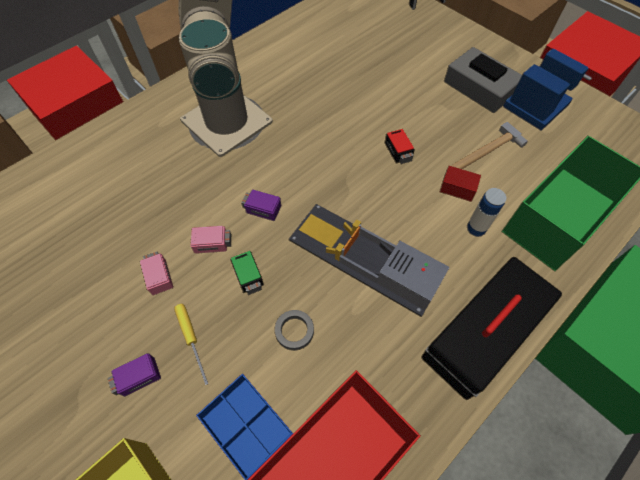

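View pics/top0.png

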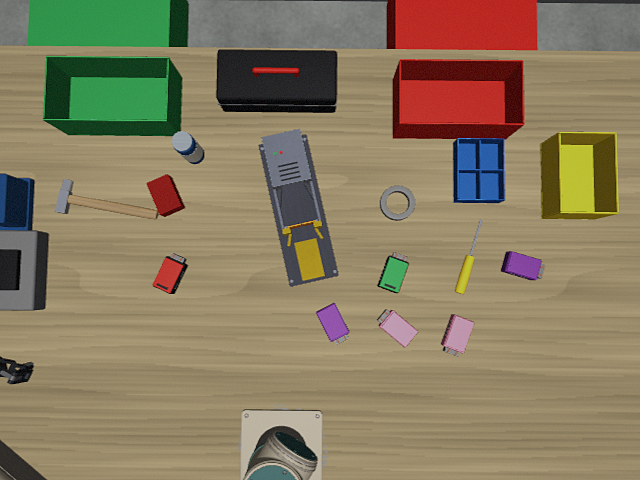

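Run:
```python
from h import *
import cv2
s=snap('top'); P=cloud(s); s2=snap('scene'); P2=cloud(s2)
def rect(P,m):
    (c,sz,a)=cv2.minAreaRect(P[m][:,:2].astype(np.float32)); b=cv2.boxPoints((c,sz,a))
    e=[b[1]-b[0],b[2]-b[1]]; L=max(e,key=np.linalg.norm)
    print('  c',np.round(c,4),'size',np.round(sz,4),'ang',round(np.degrees(np.arctan2(L[1],L[0])),2), 'z',np.median(P[m][:,2]).round(4))
def comp(m,uv):
    n,l=cv2.connectedComponents(m.astype(np.uint8)); return l==l[uv[1],uv[0]]
for nm,s_,Q,ug,ud in(('top',s,P,(394,272),(292,181)),('scene',s2,P2,(247,274),(391,257))):
    print(nm); im=s_['pixels'].astype(int)
    gm=(im[...,1]>im[...,0]*1.5)&(im[...,1]>im[...,2]*1.5)
    rect(Q,comp(gm&(Q[...,2]<.06),ug))
    rect(Q,comp((Q[...,2]>.02)&(Q[...,2]<.06),ug))
    rect(Q,comp((Q[...,2]>.066)&(Q[...,2]<.085),ud))
    rect(Q,comp((Q[...,2]>.007)&(Q[...,2]<.085),ud))
    ym=(im[...,0]>150)&(im[...,1]>110)&(im[...,2]<70)&(Q[...,2]<.02)&(Q[...,2]>.007)
    rect(Q,comp(ym,(306,253) if nm=='top' else (322,233)))
im=s['pixels'][235:305,270:440]; cv2.imwrite('pics/crop.png',cv2.resize(im[:,:,::-1],None,fx=4.5,fy=4.5,interpolation=cv2.INTER_CUBIC))
```

```text
top
  c [ 0.4478 -0.2805] size [0.0506 0.0799] ang -19.56 z 0.0464
  c [ 0.4547 -0.284 ] size [0.0548 0.096 ] ang -20.23 z 0.0457
  c [ 0.7369 -0.0079] size [0.1329 0.1   ] ang 13.22 z 0.0755
  c [ 0.6226 -0.0358] size [0.4048 0.134 ] ang 12.83 z 0.0155
  c [ 0.7532 -0.0895] size [1.6531 2.6054] ang -89.28 z 0.0014
scene
  c [ 0.4497 -0.2779] size [0.0507 0.0802] ang -19.03 z 0.0456
  c [ 0.4572 -0.2814] size [0.0551 0.0969] ang -19.6 z 0.0447
  c [ 0.7387 -0.0055] size [0.131  0.1028] ang 13.34 z 0.0749
  c [ 0.6166 -0.0354] size [0.3837 0.1335] ang 12.84 z 0.0188
  c [ 0.4871 -0.0642] size [0.0981 0.0565] ang 13.39 z 0.0121
```

View pics/crop.png

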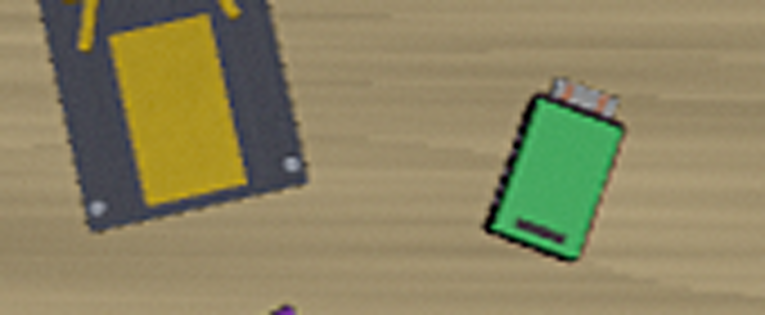

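Look-alikes in the top view are pink at (397,328) and (458,334), purple at (332,323) and (523,265), and the red pack at (172,275). I'm taking the green one at (394,272). The crop confirms a green top with the tongue pointing away from the robot (heading about -20°). The dock's open tray is at (306,253), with the dock heading about 13°.

>>> arm_command(moves=[{"jaw": 1, "x": -0.0328, "y": -0.0434}, {"jaw": 1, "x": -0.0328, "y": -0.0434}, {"jaw": 1, "x": -0.0328, "y": -0.0434}, {"jaw": 1, "x": -0.0328, "y": -0.0434}, {"jaw": 1, "x": -0.0328, "y": -0.0434}, {"jaw": 1, "x": -0.0328, "y": -0.0434}, {"jaw": 1, "x": -0.0328, "y": -0.0434}, {"jaw": 1, "x": -0.0328, "y": -0.0434}, {"jaw": 1, "x": -0.0328, "y": -0.0434}, {"jaw": 1, "x": -0.0328, "y": -0.0434}, {"jaw": 1, "x": -0.0328, "y": -0.0434}, {"jaw": 1, "x": -0.0328, "y": -0.0434}, {"jaw": 1, "x": -0.0328, "y": -0.0434}, {"jaw": 1, "x": -0.0328, "y": -0.0434}, {"jaw": 1, "x": -0.0328, "y": -0.0434}, {"jaw": 1, "x": -0.0328, "y": -0.0434}, {"jaw": 1, "az": -0.08}, {"jaw": 1}])

```text
schema error: expected keys jaw, x, y, z, ax, ay, az
```

```bash
cat >> h.py <<'E'
from scipy.spatial.transform import Rotation as Ro
D0=np.array([.5693,-.0463]); DA=np.radians(13.0)
def go(goal,head):
    st=ctrl.get_state(); M=Ro.from_quat(st['orientation']).as_matrix()
    h=np.arctan2(M[1,0],M[0,0]); dz=(np.radians(head)-h+np.pi)%(2*np.pi)-np.pi
    print('t',round(st['t'],2),'pos',st['position'].round(4),'head',np.degrees(h).round(2),'toolz',M[:,2].round(3),'F',st['ft_force'].round(2),'w',round(st['gripper_width'],3),'ff',round(st['finger_force'],1))
    print('tool shift',(M.T@(np.array(goal)-st['position'])).round(4),'az',round(-dz,4))
def dk(x,y=0,z=0):
    return [*(D0+x*np.array([np.cos(DA),np.sin(DA)])+y*np.array([-np.sin(DA),np.cos(DA)])),z]
E
python3 -c "
from h import *
go([.4499,-.280,.010],160.2)"
```

```text
t 1.3 pos [0.2581 0.5692 0.2041] head 155.61 toolz [-0.  0. -1.] F [0.05 0.13 0.62] w 0.999 ff 0.0
tool shift [-0.5254 -0.6942  0.1941] az -0.0802
```

>>> arm_command(moves=[{"jaw": 1, "x": -0.0328, "y": -0.0434, "z": 0, "ax": 0, "ay": 0, "az": 0}, {"jaw": 1, "x": -0.0328, "y": -0.0434, "z": 0, "ax": 0, "ay": 0, "az": 0}, {"jaw": 1, "x": -0.0328, "y": -0.0434, "z": 0, "ax": 0, "ay": 0, "az": 0}, {"jaw": 1, "x": -0.0328, "y": -0.0434, "z": 0, "ax": 0, "ay": 0, "az": 0}, {"jaw": 1, "x": -0.0328, "y": -0.0434, "z": 0, "ax": 0, "ay": 0, "az": 0}, {"jaw": 1, "x": -0.0328, "y": -0.0434, "z": 0, "ax": 0, "ay": 0, "az": 0}, {"jaw": 1, "x": -0.0328, "y": -0.0434, "z": 0, "ax": 0, "ay": 0, "az": 0}, {"jaw": 1, "x": -0.0328, "y": -0.0434, "z": 0, "ax": 0, "ay": 0, "az": 0}, {"jaw": 1, "x": -0.0328, "y": -0.0434, "z": 0, "ax": 0, "ay": 0, "az": 0}, {"jaw": 1, "x": -0.0328, "y": -0.0434, "z": 0, "ax": 0, "ay": 0, "az": 0}, {"jaw": 1, "x": -0.0328, "y": -0.0434, "z": 0, "ax": 0, "ay": 0, "az": 0}, {"jaw": 1, "x": -0.0328, "y": -0.0434, "z": 0, "ax": 0, "ay": 0, "az": 0}, {"jaw": 1, "x": -0.0328, "y": -0.0434, "z": 0, "ax": 0, "ay": 0, "az": 0}, {"jaw": 1, "x": -0.0328, "y": -0.0434, "z": 0, "ax": 0, "ay": 0, "az": 0}, {"jaw": 1, "x": -0.0328, "y": -0.0434, "z": 0, "ax": 0, "ay": 0, "az": 0}, {"jaw": 1, "x": -0.0328, "y": -0.0434, "z": 0, "ax": 0, "ay": 0, "az": 0}, {"jaw": 1, "x": 0, "y": 0, "z": 0, "ax": 0, "ay": 0, "az": -0.08}, {"jaw": 1, "x": 0, "y": 0, "z": 0, "ax": 0, "ay": 0, "az": 0}])

```text
t: 3.55
position: [0.4491, -0.2805, 0.2039]
orientation: [0.173, 0.985, 0.0, -0.0]
ft_force: [0.2, 0.1, -0.8]
gripper_width: 1.004
finger_force: 0.0
```

```bash
python3 -c "
from h import *
go([.4499,-.280,.010],160.2)"
```

```text
t 3.55 pos [ 0.4491 -0.2805  0.2039] head 160.07 toolz [-0.  0. -1.] F [ 0.15  0.08 -0.83] w 1.004 ff 0.0
tool shift [-0.0007  0.0007  0.1939] az -0.0022
```

>>> arm_command(moves=[{"jaw": 1, "x": 0, "y": 0, "z": 0.05, "ax": 0, "ay": 0, "az": 0}, {"jaw": 1, "x": 0, "y": 0, "z": 0.05, "ax": 0, "ay": 0, "az": 0}, {"jaw": 1, "x": 0, "y": 0, "z": 0.04, "ax": 0, "ay": 0, "az": 0}, {"jaw": 1, "x": 0, "y": 0, "z": 0.03, "ax": 0, "ay": 0, "az": 0}, {"jaw": 1, "x": 0, "y": 0, "z": 0.022, "ax": 0, "ay": 0, "az": 0}, {"jaw": 1, "x": 0, "y": 0, "z": 0, "ax": 0, "ay": 0, "az": 0}, {"jaw": 0, "x": 0, "y": 0, "z": 0, "ax": 0, "ay": 0, "az": 0}, {"jaw": 0, "x": 0, "y": 0, "z": 0, "ax": 0, "ay": 0, "az": 0}, {"jaw": 0, "x": 0, "y": 0, "z": 0, "ax": 0, "ay": 0, "az": 0}, {"jaw": 0, "x": 0, "y": 0, "z": 0, "ax": 0, "ay": 0, "az": 0}, {"jaw": 0, "x": 0, "y": 0, "z": 0, "ax": 0, "ay": 0, "az": 0}, {"jaw": 0, "x": 0, "y": 0, "z": 0, "ax": 0, "ay": 0, "az": 0}])

```text
t: 5.05
position: [0.4506, -0.2805, 0.0143]
orientation: [0.172, 0.985, -0.0, 0.001]
ft_force: [-0.8, 2.1, 6.7]
gripper_width: 0.543
finger_force: 60.3
```

>>> arm_command(moves=[{"jaw": 0, "x": 0, "y": 0, "z": -0.02, "ax": 0, "ay": 0, "az": 0}, {"jaw": 0, "x": 0, "y": 0, "z": -0.04, "ax": 0, "ay": 0, "az": 0}, {"jaw": 0, "x": 0, "y": 0, "z": -0.05, "ax": 0, "ay": 0, "az": 0}, {"jaw": 0, "x": 0, "y": 0, "z": 0, "ax": 0, "ay": 0, "az": -0.15}, {"jaw": 0, "x": 0, "y": 0, "z": 0, "ax": 0, "ay": 0, "az": -0.15}, {"jaw": 0, "x": 0, "y": 0, "z": 0, "ax": 0, "ay": 0, "az": -0.15}, {"jaw": 0, "x": 0, "y": 0, "z": 0, "ax": 0, "ay": 0, "az": -0.125}, {"jaw": 0, "x": 0, "y": 0, "z": 0, "ax": 0, "ay": 0, "az": 0}])

```text
t: 6.05
position: [0.4488, -0.2796, 0.122]
orientation: [-0.114, 0.994, 0.0, -0.0]
ft_force: [-0.4, -0.0, -4.0]
gripper_width: 0.544
finger_force: 62.5
```

Run:
```python
from h import *
s=snap('scene'); 
im=s['pixels'].astype(int); P=cloud(s)
g=(im[...,1]>im[...,0]*1.5)&(im[...,1]>im[...,2]*1.5)&(P[...,1]>-.4)&(P[...,1]<-.15)&(P[...,0]<.6)
q=P[g]; print(len(q),q.mean(0),cv2.minAreaRect(q[:,:2].astype(np.float32)))
v,u=np.nonzero(g); cu,cv=int(u.mean()),int(v.mean())
cv2.imwrite('pics/held.png',cv2.resize(s['pixels'][max(cv-70,0):cv+70,max(cu-90,0):cu+90,::-1],None,fx=4,fy=4))
go(dk(-.096,0,.124),193)
```

```text
503 [ 0.46132591 -0.27456363  0.15491684] ((0.45687735080718994, -0.27772751450538635), (0.06837206333875656, 0.050461117178201675), 13.292177200317383)
t 6.1 pos [ 0.4489 -0.2797  0.122 ] head -167.0 toolz [-0.  0. -1.] F [ 0.34  0.35 -3.7 ] w 0.541 ff 62.5
tool shift [-0.0738  0.2003 -0.0019] az 0.0001
```

View pics/held.png

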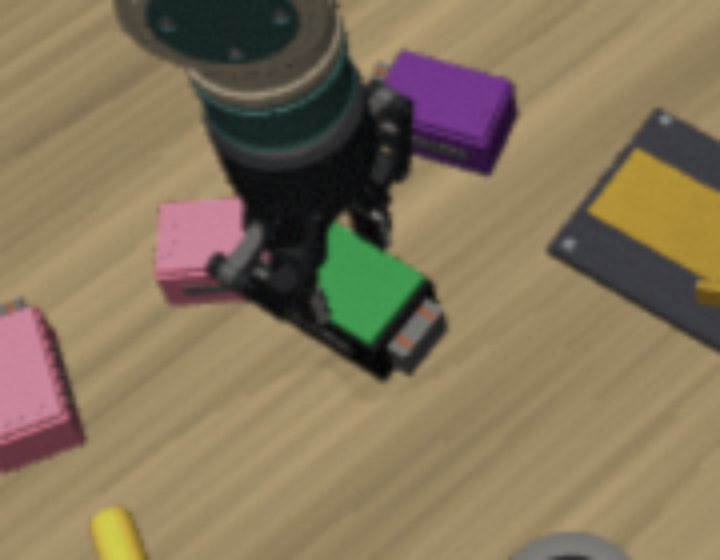

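>>> arm_command(moves=[{"jaw": 0, "x": -0.0123, "y": 0.0334, "z": 0, "ax": 0, "ay": 0, "az": 0}, {"jaw": 0, "x": -0.0123, "y": 0.0334, "z": 0, "ax": 0, "ay": 0, "az": 0}, {"jaw": 0, "x": -0.0123, "y": 0.0334, "z": 0, "ax": 0, "ay": 0, "az": 0}, {"jaw": 0, "x": -0.0123, "y": 0.0334, "z": 0, "ax": 0, "ay": 0, "az": 0}, {"jaw": 0, "x": -0.0123, "y": 0.0334, "z": 0, "ax": 0, "ay": 0, "az": 0}, {"jaw": 0, "x": -0.0123, "y": 0.0334, "z": 0, "ax": 0, "ay": 0, "az": 0}, {"jaw": 0, "x": 0, "y": 0, "z": 0.03, "ax": 0, "ay": 0, "az": 0}, {"jaw": 0, "x": 0, "y": 0, "z": 0.03, "ax": 0, "ay": 0, "az": 0}, {"jaw": 0, "x": 0, "y": 0, "z": 0.02, "ax": 0, "ay": 0, "az": 0}, {"jaw": 0, "x": 0, "y": 0, "z": 0.01, "ax": 0, "ay": 0, "az": 0}, {"jaw": 0, "x": 0, "y": 0, "z": 0, "ax": 0, "ay": 0, "az": 0}])

```text
t: 7.48
position: [0.4751, -0.0679, 0.0317]
orientation: [-0.114, 0.993, 0.0, -0.001]
ft_force: [0.2, -0.2, -3.4]
gripper_width: 0.543
finger_force: 62.7
```

Run:
```python
from h import *
s=snap('scene','over.png'); 
im=s['pixels'].astype(int); P=cloud(s)
g=(im[...,1]>im[...,0]*1.5)&(im[...,1]>im[...,2]*1.5)&(P[...,1]>-.2)&(P[...,1]<.1)&(P[...,0]<.65)&(P[...,2]<.1)
q=P[g]; print(len(q),q.mean(0),cv2.minAreaRect(q[:,:2].astype(np.float32)))
go(dk(-.096,0,.0265),193)
```

```text
297 [ 0.49263464 -0.06206608  0.06213232] ((0.48593640327453613, -0.057029105722904205), (0.05597018823027611, 0.07966604828834534), 71.86799621582031)
t 7.53 pos [ 0.4759 -0.0682  0.0325] head -166.91 toolz [ 0. -0. -1.] F [ 0.71  0.23 -4.21] w 0.539 ff 62.7
tool shift [0.0001 0.0003 0.006 ] az 0.0016
```

>>> arm_command(moves=[{"jaw": 0, "x": 0, "y": 0, "z": 0.003, "ax": 0, "ay": 0, "az": 0}, {"jaw": 0, "x": 0, "y": 0, "z": 0.0025, "ax": 0, "ay": 0, "az": 0}, {"jaw": 0, "x": 0, "y": 0, "z": 0, "ax": 0, "ay": 0, "az": 0}, {"jaw": 0.8, "x": 0, "y": 0, "z": 0, "ax": 0, "ay": 0, "az": 0}, {"jaw": 1, "x": 0, "y": 0, "z": 0, "ax": 0, "ay": 0, "az": 0}, {"jaw": 1, "x": 0, "y": 0, "z": 0, "ax": 0, "ay": 0, "az": 0}, {"jaw": 1, "x": 0, "y": 0, "z": 0, "ax": 0, "ay": 0, "az": 0}, {"jaw": 1, "x": 0, "y": 0, "z": 0, "ax": 0, "ay": 0, "az": 0}, {"jaw": 1, "x": 0, "y": 0, "z": -0.02, "ax": 0, "ay": 0, "az": 0}, {"jaw": 1, "x": 0, "y": 0, "z": -0.04, "ax": 0, "ay": 0, "az": 0}, {"jaw": 1, "x": 0, "y": 0, "z": -0.04, "ax": 0, "ay": 0, "az": 0}, {"jaw": 0, "x": 0.03, "y": 0, "z": 0, "ax": 0, "ay": 0, "az": 0}, {"jaw": 0, "x": 0.04, "y": 0, "z": 0, "ax": 0, "ay": 0, "az": 0}, {"jaw": 0, "x": 0.03, "y": 0, "z": 0, "ax": 0, "ay": 0, "az": 0}, {"jaw": 0, "x": 0, "y": 0, "z": 0, "ax": 0, "ay": 0, "az": 0}])

```text
t: 9.4
position: [0.3761, -0.0905, 0.1262]
orientation: [-0.114, 0.994, 0.0, -0.001]
ft_force: [0.3, -0.1, 0.9]
gripper_width: 0.142
finger_force: 0.0
```

```bash
cat >> h.py <<'E'
def green(name=None):
    s=snap('scene'); im=s['pixels'].astype(int); P=cloud(s)
    g=(im[...,1]>im[...,0]*1.5)&(im[...,1]>im[...,2]*1.5)&(P[...,1]>-.2)&(P[...,1]<.1)&(P[...,0]<.8)&(P[...,2]<.1)
    q=P[g]; c=np.array([np.cos(DA),np.sin(DA)]); l=np.array([-c[1],c[0]])
    a=(q[:,:2]-D0)@c; b=(q[:,:2]-D0)@l
    print('green dock x',a.min().round(4),a.max().round(4),'y',b.min().round(4),b.max().round(4),'z',np.median(q[:,2]).round(4),cv2.minAreaRect(q[:,:2].astype(np.float32)))
    if name: cv2.imwrite('pics/'+name,cv2.resize(s['pixels'][170:330,270:470,::-1],None,fx=3.5,fy=3.5))
E
python3 -c "
from h import *
green('placed.png')
go(dk(-.165,0,.036),193)"
```

```text
green dock x -0.1349 0.1926 y -0.0271 0.0512 z 0.0576 ((0.5936712026596069, -0.02450893074274063), (0.3283904194831848, 0.07763979583978653), 14.787140846252441)
t 9.45 pos [ 0.3779 -0.0908  0.1266] head -166.93 toolz [ 0.001 -0.    -1.   ] F [0.37 0.09 0.66] w 0.053 ff 0.0
tool shift [-0.0315  0.0003  0.0907] az 0.0012
```

View pics/placed.png

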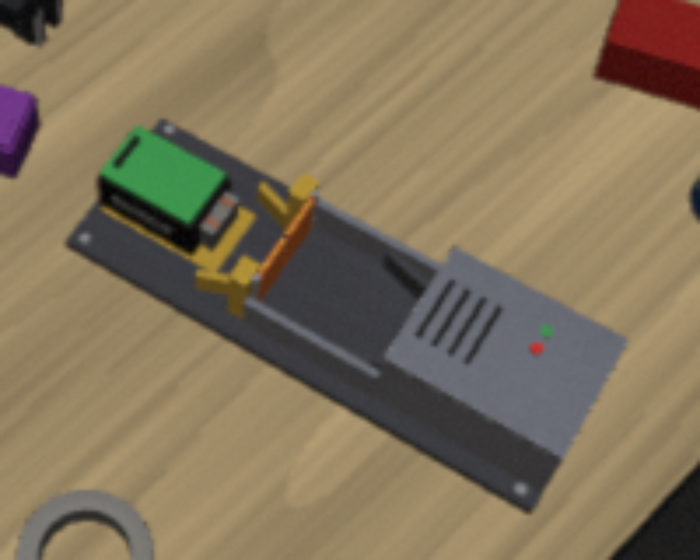

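>>> arm_command(moves=[{"jaw": 0, "x": -0.01, "y": 0, "z": 0.05, "ax": 0, "ay": 0, "az": 0}, {"jaw": 0, "x": -0.01, "y": 0, "z": 0.05, "ax": 0, "ay": 0, "az": 0}, {"jaw": 0, "x": -0.01, "y": 0, "z": 0.0025, "ax": 0, "ay": 0, "az": 0}, {"jaw": 0, "x": 0, "y": 0, "z": 0, "ax": 0, "ay": 0, "az": 0}, {"jaw": 0, "x": 0, "y": 0, "z": 0, "ax": 0, "ay": 0, "az": 0}])

```text
t: 10.07
position: [0.4096, -0.0846, 0.026]
orientation: [-0.115, 0.993, -0.001, 0.002]
ft_force: [0.3, 0.7, 0.0]
gripper_width: -0.0
finger_force: 0.0
```

```bash
python3 -c "
from h import *
go(dk(.035,0,.024),193)"
```

```text
t 10.07 pos [ 0.4096 -0.0846  0.026 ] head -166.84 toolz [ 0.003 -0.001 -1.   ] F [0.28 0.7  0.01] w -0.0 ff 0.0
tool shift [-0.1992  0.0009  0.0026] az 0.0028
```

>>> arm_command(moves=[{"jaw": 0, "x": -0.008, "y": 0, "z": 0, "ax": 0, "ay": 0, "az": 0}, {"jaw": 0, "x": -0.008, "y": 0, "z": 0, "ax": 0, "ay": 0, "az": 0}, {"jaw": 0, "x": -0.008, "y": 0, "z": 0, "ax": 0, "ay": 0, "az": 0}, {"jaw": 0, "x": -0.008, "y": 0, "z": 0, "ax": 0, "ay": 0, "az": 0}, {"jaw": 0, "x": -0.008, "y": 0, "z": 0, "ax": 0, "ay": 0, "az": 0}, {"jaw": 0, "x": -0.008, "y": 0, "z": 0, "ax": 0, "ay": 0, "az": 0}, {"jaw": 0, "x": -0.008, "y": 0, "z": 0, "ax": 0, "ay": 0, "az": 0}, {"jaw": 0, "x": -0.008, "y": 0, "z": 0, "ax": 0, "ay": 0, "az": 0}, {"jaw": 0, "x": -0.008, "y": 0, "z": 0, "ax": 0, "ay": 0, "az": 0}, {"jaw": 0, "x": -0.008, "y": 0, "z": 0, "ax": 0, "ay": 0, "az": 0}, {"jaw": 0, "x": -0.008, "y": 0, "z": 0, "ax": 0, "ay": 0, "az": 0}, {"jaw": 0, "x": -0.008, "y": 0, "z": 0, "ax": 0, "ay": 0, "az": 0}, {"jaw": 0, "x": -0.008, "y": 0, "z": 0, "ax": 0, "ay": 0, "az": 0}, {"jaw": 0, "x": 0, "y": 0, "z": 0, "ax": 0, "ay": 0, "az": 0}, {"jaw": 0, "x": 0, "y": 0, "z": 0, "ax": 0, "ay": 0, "az": 0}])

```text
t: 11.95
position: [0.5103, -0.0603, 0.0244]
orientation: [-0.114, 0.993, 0.0, 0.001]
ft_force: [0.1, -1.0, -1.1]
gripper_width: -0.001
finger_force: 0.0
```

```bash
python3 -c "
from h import *
green('door.png')
go(dk(.035,0,.024),193)"
```

```text
green dock x -0.0549 0.1925 y -0.0249 0.0507 z 0.0577 ((0.6327711343765259, -0.027994148433208466), (0.24853970110416412, 0.07446101307868958), 8.382682800292969)
t 12.0 pos [ 0.51   -0.0603  0.0244] head -166.86 toolz [ 0.002  0.    -1.   ] F [-0.28  0.68 -0.11] w -0.003 ff 0.0
tool shift [-0.0959  0.      0.0007] az 0.0025
```

View pics/door.png

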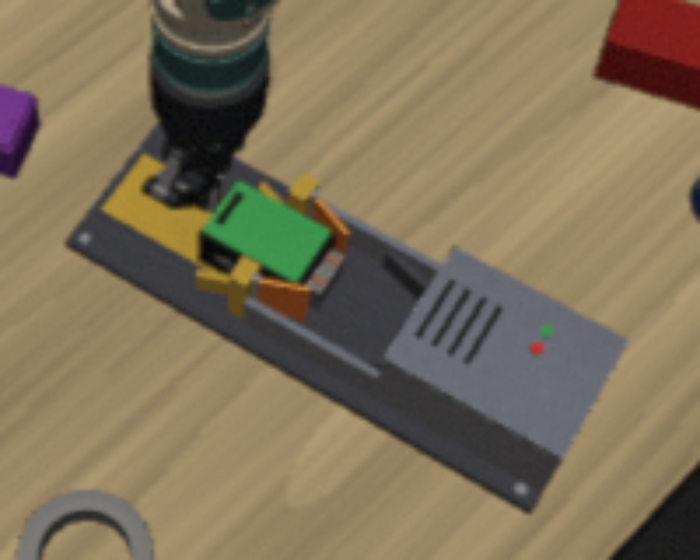

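>>> arm_command(moves=[{"jaw": 0, "x": -0.0075, "y": 0, "z": 0, "ax": 0, "ay": 0, "az": 0}, {"jaw": 0, "x": -0.0075, "y": 0, "z": 0, "ax": 0, "ay": 0, "az": 0}, {"jaw": 0, "x": -0.0075, "y": 0, "z": 0, "ax": 0, "ay": 0, "az": 0}, {"jaw": 0, "x": -0.0075, "y": 0, "z": 0, "ax": 0, "ay": 0, "az": 0}, {"jaw": 0, "x": -0.0075, "y": 0, "z": 0, "ax": 0, "ay": 0, "az": 0}, {"jaw": 0, "x": -0.0075, "y": 0, "z": 0, "ax": 0, "ay": 0, "az": 0}, {"jaw": 0, "x": -0.0075, "y": 0, "z": 0, "ax": 0, "ay": 0, "az": 0}, {"jaw": 0, "x": -0.0075, "y": 0, "z": 0, "ax": 0, "ay": 0, "az": 0}, {"jaw": 0, "x": -0.0075, "y": 0, "z": 0, "ax": 0, "ay": 0, "az": 0}, {"jaw": 0, "x": -0.0075, "y": 0, "z": 0, "ax": 0, "ay": 0, "az": 0}, {"jaw": 0, "x": -0.0075, "y": 0, "z": 0, "ax": 0, "ay": 0, "az": 0}, {"jaw": 0, "x": -0.0075, "y": 0, "z": 0, "ax": 0, "ay": 0, "az": 0}, {"jaw": 0, "x": -0.0075, "y": 0, "z": 0, "ax": 0, "ay": 0, "az": 0}, {"jaw": 0, "x": 0, "y": 0, "z": 0, "ax": 0, "ay": 0, "az": 0}, {"jaw": 0, "x": 0, "y": 0, "z": 0, "ax": 0, "ay": 0, "az": 0}])

```text
t: 13.88
position: [0.6045, -0.0376, 0.0244]
orientation: [-0.115, 0.993, 0.001, 0.001]
ft_force: [-0.2, 1.7, 0.1]
gripper_width: -0.0
finger_force: 0.9
```

```bash
cat >> h.py <<'E'
def force(n=4):
    F=[]
    for i in range(n):
        optics.snapshot('top'); F.append(ctrl.get_state()['ft_force'])
    F=np.array(F); st=ctrl.get_state()
    print('axial',(F[:,:2]@[np.cos(DA),np.sin(DA)]).round(2),'mean F',F.mean(0).round(2),'dock x',((st['position'][:2]-D0)@[np.cos(DA),np.sin(DA)]).round(4),'y',((st['position'][:2]-D0)@[-np.sin(DA),np.cos(DA)]).round(4),'z',st['position'][2].round(4),'t',st['t'])
E
python3 -c "
from h import *
green('bay.png'); force()"
```

```text
green dock x 0.0462 0.1926 y -0.026 0.0481 z 0.0577 ((0.6816357970237732, -0.016542479395866394), (0.14536263048648834, 0.07167744636535645), 5.305734634399414)
axial [1.12 1.73 1.3  0.92] mean F [0.64 2.85 0.23] dock x 0.0358 y 0.0005 z 0.0244 t 14.125
```

View pics/bay.png

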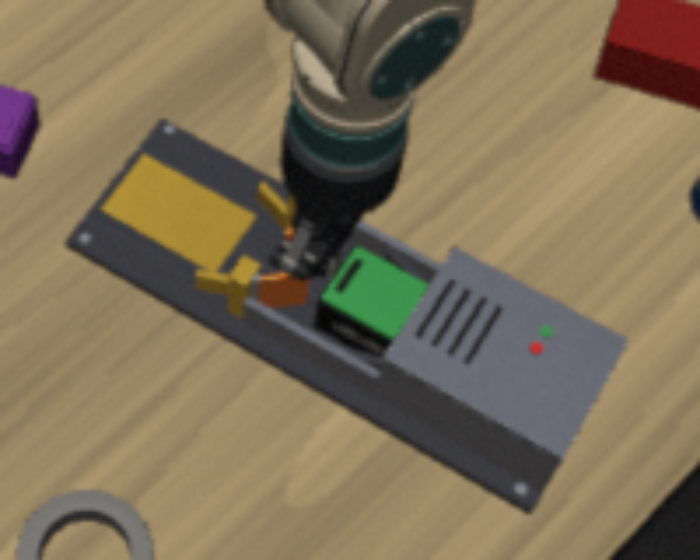

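>>> arm_command(moves=[{"jaw": 0, "x": -0.0015, "y": 0, "z": 0, "ax": 0, "ay": 0, "az": 0}, {"jaw": 0, "x": -0.0015, "y": 0, "z": 0, "ax": 0, "ay": 0, "az": 0}, {"jaw": 0, "x": -0.0015, "y": 0, "z": 0, "ax": 0, "ay": 0, "az": 0}, {"jaw": 0, "x": 0, "y": 0, "z": 0, "ax": 0, "ay": 0, "az": 0}])

```text
t: 14.62
position: [0.6076, -0.0375, 0.0239]
orientation: [-0.114, 0.993, -0.0, -0.001]
ft_force: [-1.7, 0.2, 0.3]
gripper_width: 0.001
finger_force: 1.0
```

```bash
python3 -c "
from h import *
green(); force(3)"
```

```text
green dock x 0.0489 0.1925 y -0.0254 0.048 z 0.0577 ((0.6842533349990845, -0.008791476488113403), (0.14359022676944733, 0.07262526452541351), 12.087987899780273)
axial [-0.69 -2.39 -1.89] mean F [-1.79  0.39 -0.07] dock x 0.0395 y 0.0001 z 0.0239 t 14.825
```

>>> arm_command(moves=[{"jaw": 0, "x": -0.0013, "y": 0, "z": 0, "ax": 0, "ay": 0, "az": 0}, {"jaw": 0, "x": -0.0012, "y": 0, "z": 0, "ax": 0, "ay": 0, "az": 0}, {"jaw": 0, "x": 0, "y": 0, "z": 0, "ax": 0, "ay": 0, "az": 0}])

```text
t: 15.2
position: [0.6109, -0.0366, 0.0242]
orientation: [-0.114, 0.993, -0.0, 0.0]
ft_force: [-0.3, -1.3, -0.0]
gripper_width: -0.001
finger_force: 0.2
```

>>> arm_command(moves=[{"jaw": 0, "x": -0.0013, "y": 0, "z": 0, "ax": 0, "ay": 0, "az": 0}, {"jaw": 0, "x": -0.0012, "y": 0, "z": 0, "ax": 0, "ay": 0, "az": 0}, {"jaw": 0, "x": 0, "y": 0, "z": 0, "ax": 0, "ay": 0, "az": 0}])

```text
t: 15.58
position: [0.6133, -0.036, 0.0242]
orientation: [-0.114, 0.993, -0.0, 0.0]
ft_force: [-1.2, -0.5, 0.6]
gripper_width: 0.001
finger_force: 0.2
```

>>> arm_command(moves=[{"jaw": 0, "x": -0.0013, "y": 0, "z": 0, "ax": 0, "ay": 0, "az": 0}, {"jaw": 0, "x": -0.0012, "y": 0, "z": 0, "ax": 0, "ay": 0, "az": 0}, {"jaw": 0, "x": 0, "y": 0, "z": 0, "ax": 0, "ay": 0, "az": 0}])

```text
t: 15.95
position: [0.6157, -0.0354, 0.0242]
orientation: [-0.114, 0.993, 0.0, 0.0]
ft_force: [-0.3, -0.1, -0.2]
gripper_width: 0.002
finger_force: 0.3
```

>>> arm_command(moves=[{"jaw": 0, "x": -0.0013, "y": 0, "z": 0, "ax": 0, "ay": 0, "az": 0}, {"jaw": 0, "x": -0.0012, "y": 0, "z": 0, "ax": 0, "ay": 0, "az": 0}, {"jaw": 0, "x": 0, "y": 0, "z": 0, "ax": 0, "ay": 0, "az": 0}])

```text
t: 16.32
position: [0.6181, -0.0348, 0.0242]
orientation: [-0.114, 0.993, -0.0, 0.0]
ft_force: [-1.0, 0.2, -0.1]
gripper_width: 0.001
finger_force: 0.3
```

>>> arm_command(moves=[{"jaw": 0, "x": -0.0013, "y": 0, "z": 0, "ax": 0, "ay": 0, "az": 0}, {"jaw": 0, "x": -0.0012, "y": 0, "z": 0, "ax": 0, "ay": 0, "az": 0}, {"jaw": 0, "x": 0, "y": 0, "z": 0, "ax": 0, "ay": 0, "az": 0}])

```text
t: 16.7
position: [0.6205, -0.0343, 0.0241]
orientation: [-0.114, 0.993, 0.0, 0.0]
ft_force: [-1.4, -0.1, 0.7]
gripper_width: -0.005
finger_force: 0.4
```

>>> arm_command(moves=[{"jaw": 0, "x": -0.0013, "y": 0, "z": 0, "ax": 0, "ay": 0, "az": 0}, {"jaw": 0, "x": -0.0012, "y": 0, "z": 0, "ax": 0, "ay": 0, "az": 0}, {"jaw": 0, "x": 0, "y": 0, "z": 0, "ax": 0, "ay": 0, "az": 0}])

```text
t: 17.08
position: [0.6229, -0.0337, 0.0241]
orientation: [-0.114, 0.993, 0.0, 0.0]
ft_force: [-1.1, -0.4, -0.3]
gripper_width: 0.001
finger_force: 0.3
```

>>> arm_command(moves=[{"jaw": 0, "x": -0.0013, "y": 0, "z": 0, "ax": 0, "ay": 0, "az": 0}, {"jaw": 0, "x": -0.0012, "y": 0, "z": 0, "ax": 0, "ay": 0, "az": 0}, {"jaw": 0, "x": 0, "y": 0, "z": 0, "ax": 0, "ay": 0, "az": 0}])

```text
t: 17.45
position: [0.6254, -0.0331, 0.0241]
orientation: [-0.114, 0.993, 0.0, 0.0]
ft_force: [-0.5, -0.1, 0.2]
gripper_width: 0.001
finger_force: 0.3
```

>>> arm_command(moves=[{"jaw": 0, "x": -0.0013, "y": 0, "z": 0, "ax": 0, "ay": 0, "az": 0}, {"jaw": 0, "x": -0.0012, "y": 0, "z": 0, "ax": 0, "ay": 0, "az": 0}, {"jaw": 0, "x": 0, "y": 0, "z": 0, "ax": 0, "ay": 0, "az": 0}])

```text
t: 17.82
position: [0.6278, -0.0326, 0.0241]
orientation: [-0.114, 0.993, 0.0, 0.0]
ft_force: [-0.3, 0.2, 0.6]
gripper_width: 0.0
finger_force: 0.3
```

>>> arm_command(moves=[{"jaw": 0, "x": -0.0013, "y": 0, "z": 0, "ax": 0, "ay": 0, "az": 0}, {"jaw": 0, "x": -0.0012, "y": 0, "z": 0, "ax": 0, "ay": 0, "az": 0}, {"jaw": 0, "x": 0, "y": 0, "z": 0, "ax": 0, "ay": 0, "az": 0}])

```text
t: 18.2
position: [0.6302, -0.032, 0.0241]
orientation: [-0.114, 0.993, 0.0, 0.0]
ft_force: [-1.4, 0.4, -0.3]
gripper_width: -0.003
finger_force: 0.3
```

```bash
python3 -c "
from h import *
green(); force(3)"
```

```text
green dock x 0.0727 0.1927 y -0.0247 0.0427 z 0.0579 ((0.6953895688056946, -0.012794137001037598), (0.1203274205327034, 0.06632905453443527), 7.8258771896362305)
axial [-0.36 -0.61  0.13] mean F [-0.19 -0.41 -0.54] dock x 0.0626 y 0.0002 z 0.0241 t 18.4
```

>>> arm_command(moves=[{"jaw": 0, "x": -0.0013, "y": 0, "z": 0, "ax": 0, "ay": 0, "az": 0}, {"jaw": 0, "x": -0.0012, "y": 0, "z": 0, "ax": 0, "ay": 0, "az": 0}, {"jaw": 0, "x": 0, "y": 0, "z": 0, "ax": 0, "ay": 0, "az": 0}])

```text
t: 18.77
position: [0.6326, -0.0315, 0.0241]
orientation: [-0.114, 0.993, -0.0, 0.0]
ft_force: [-1.2, -0.9, 0.2]
gripper_width: -0.002
finger_force: 0.4
```

>>> arm_command(moves=[{"jaw": 0, "x": -0.0013, "y": 0, "z": 0, "ax": 0, "ay": 0, "az": 0}, {"jaw": 0, "x": -0.0012, "y": 0, "z": 0, "ax": 0, "ay": 0, "az": 0}, {"jaw": 0, "x": 0, "y": 0, "z": 0, "ax": 0, "ay": 0, "az": 0}])

```text
t: 19.15
position: [0.6351, -0.0309, 0.0241]
orientation: [-0.114, 0.993, 0.0, 0.0]
ft_force: [-0.6, -0.3, 0.8]
gripper_width: 0.0
finger_force: 0.3
```

>>> arm_command(moves=[{"jaw": 0, "x": -0.0013, "y": 0, "z": 0, "ax": 0, "ay": 0, "az": 0}, {"jaw": 0, "x": -0.0012, "y": 0, "z": 0, "ax": 0, "ay": 0, "az": 0}, {"jaw": 0, "x": 0, "y": 0, "z": 0, "ax": 0, "ay": 0, "az": 0}])

```text
t: 19.52
position: [0.6375, -0.0303, 0.0241]
orientation: [-0.114, 0.993, 0.0, 0.0]
ft_force: [-0.7, -0.1, 0.2]
gripper_width: 0.003
finger_force: 0.3
```

>>> arm_command(moves=[{"jaw": 0, "x": -0.0013, "y": 0, "z": 0, "ax": 0, "ay": 0, "az": 0}, {"jaw": 0, "x": -0.0012, "y": 0, "z": 0, "ax": 0, "ay": 0, "az": 0}, {"jaw": 0, "x": 0, "y": 0, "z": 0, "ax": 0, "ay": 0, "az": 0}])

```text
t: 19.9
position: [0.64, -0.0297, 0.0241]
orientation: [-0.114, 0.993, 0.0, 0.0]
ft_force: [-0.2, 0.7, -0.7]
gripper_width: -0.001
finger_force: 0.3
```

>>> arm_command(moves=[{"jaw": 0, "x": -0.0013, "y": 0, "z": 0, "ax": 0, "ay": 0, "az": 0}, {"jaw": 0, "x": -0.0012, "y": 0, "z": 0, "ax": 0, "ay": 0, "az": 0}, {"jaw": 0, "x": 0, "y": 0, "z": 0, "ax": 0, "ay": 0, "az": 0}])

```text
t: 20.27
position: [0.642, -0.0292, 0.0241]
orientation: [-0.114, 0.993, -0.0, -0.0]
ft_force: [-2.2, -0.1, 1.1]
gripper_width: 0.0
finger_force: 0.9
```

```bash
python3 -c "
from h import *
green(); force(4)"
```

```text
green dock x 0.0847 0.1927 y -0.025 0.0388 z 0.0578 ((0.7024985551834106, -0.011681701987981796), (0.10724591463804245, 0.06375497579574585), 9.313278198242188)
axial [-1.19 -1.96 -0.94 -1.62] mean F [-1.34 -0.55  1.32] dock x 0.0747 y 0.0003 z 0.0241 t 20.525
```

>>> arm_command(moves=[{"jaw": 0, "x": -0.001, "y": 0, "z": 0, "ax": 0, "ay": 0, "az": 0}, {"jaw": 0, "x": 0, "y": 0, "z": 0, "ax": 0, "ay": 0, "az": 0}, {"jaw": 0, "x": 0, "y": 0, "z": 0, "ax": 0, "ay": 0, "az": 0}])

```text
t: 20.9
position: [0.6425, -0.0291, 0.0241]
orientation: [-0.114, 0.993, -0.0, -0.001]
ft_force: [-4.4, -1.6, 3.8]
gripper_width: 0.001
finger_force: 2.4
```

```bash
python3 -c "
from h import *
force(3)"
```

```text
axial [-4.92 -4.18 -4.85] mean F [-4.35 -1.83  3.25] dock x 0.0753 y 0.0003 z 0.024 t 21.05
```

>>> arm_command(moves=[{"jaw": 0, "x": -0.0005, "y": 0, "z": 0, "ax": 0, "ay": 0, "az": 0}, {"jaw": 0, "x": -0.0005, "y": 0, "z": 0, "ax": 0, "ay": 0, "az": 0}, {"jaw": 0, "x": 0, "y": 0, "z": 0, "ax": 0, "ay": 0, "az": 0}])

```text
t: 21.42
position: [0.6429, -0.0291, 0.024]
orientation: [-0.114, 0.993, -0.0, -0.001]
ft_force: [-5.7, -2.8, 4.6]
gripper_width: -0.0
finger_force: 3.3
```

```bash
python3 -c "
from h import *
force(3)"
```

```text
axial [-5.68 -6.6  -6.77] mean F [-6.05 -2.04  4.71] dock x 0.0756 y 0.0002 z 0.024 t 21.575
```

>>> arm_command(moves=[{"jaw": 0, "x": -0.0007, "y": 0, "z": 0, "ax": 0, "ay": 0, "az": 0}, {"jaw": 0, "x": -0.0008, "y": 0, "z": 0, "ax": 0, "ay": 0, "az": 0}, {"jaw": 0, "x": 0, "y": 0, "z": 0, "ax": 0, "ay": 0, "az": 0}])

```text
t: 21.95
position: [0.6434, -0.029, 0.024]
orientation: [-0.114, 0.993, -0.0, -0.002]
ft_force: [-9.2, -4.0, 6.0]
gripper_width: -0.004
finger_force: 4.4
```

```bash
python3 -c "
from h import *
green();force(3)"
```

```text
green dock x 0.0811 0.1925 y -0.0247 0.0407 z 0.058 ((0.6989312171936035, -0.01258392259478569), (0.11220990866422653, 0.06364016979932785), 7.5611796379089355)
axial [-8.22 -7.89 -7.94] mean F [-7.59 -2.75  6.34] dock x 0.0761 y 0.0002 z 0.024 t 22.15
```

```bash
python3 -c "
from h import *
s=snap('scene'); cv2.imwrite('pics/press.png',cv2.resize(s['pixels'][190:290,320:450,::-1],None,fx=6,fy=6,interpolation=cv2.INTER_CUBIC))
P=cloud(s);im=s['pixels'].astype(int)
c=np.array([np.cos(DA),np.sin(DA)]);a=(P[...,:2]-D0)@c
g=(im[...,1]>im[...,0]*1.5)&(im[...,1]>im[...,2]*1.5)&(a>.05)&(a<.115)&(P[...,2]<.1)&(P[...,1]>-.1)&(P[...,1]<.1)
print(g.sum()); A=np.c_[P[g][:,:2]@c,np.ones(g.sum())]; print(np.linalg.lstsq(A,P[g][:,2],rcond=None)[0], a[g].min(), P[g][:,2].mean())
"
```

```text
146
[ 0.1229365  -0.02191699] 0.08130526814486838 0.05690373538416963
```

View pics/press.png

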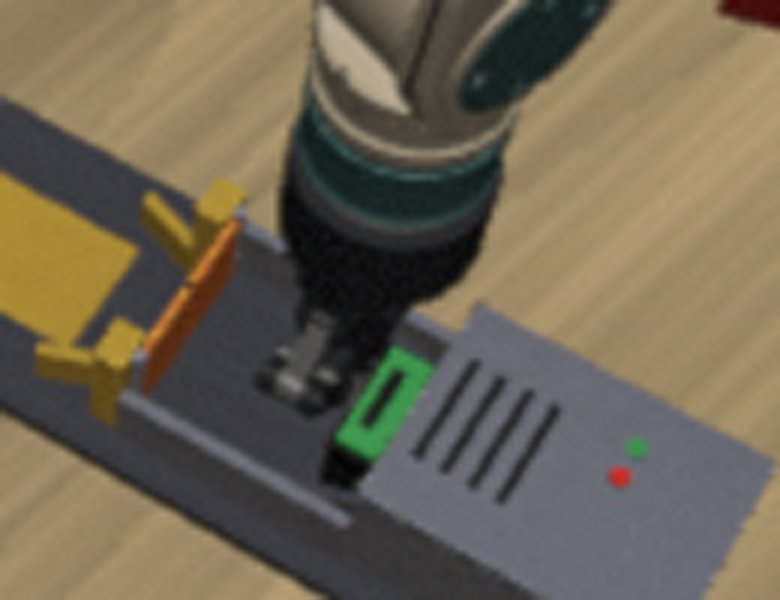

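```bash
python3 -c "
from h import *
c=np.array([np.cos(DA),np.sin(DA)])
for n in ('scene','top'):
  s=snap(n);P=cloud(s);im=s['pixels'].astype(int)
  a=(P[...,:2]-D0)@c
  for hi in (.098,.103):
    g=(im[...,1]>im[...,0]*1.3)&(im[...,1]>im[...,2]*1.3)&(a>.05)&(a<hi)&(P[...,2]<.07)&(P[...,1]>-.1)&(P[...,1]<.1)
    if g.sum()<5: print(n,g.sum()); continue
    print(n,g.sum(),np.polyfit(a[g],P[g][:,2],1),a[g].min())
  h=(P[...,2]>.07)&(P[...,2]<.08)&(a>.13)&(a<.235)&(P[...,1]>-.1)&(P[...,1]<.1)
  print('hood',np.polyfit(a[h],P[h][:,2],1),P[h][:,2].std())
force(1)
"
```

```text
scene 89 [ 1.20717264 -0.05554736] 0.07932096470281111
scene 132 [0.55362587 0.00330784] 0.07932096470281111
hood [-0.00068774  0.07506872] 0.001637443693562325
top 0
top 0
hood [0.0063094  0.07431286] 0.0023699607249280837
axial [-8.68] mean F [-8.38 -2.3   5.93] dock x 0.0761 y 0.0002 z 0.024 t 22.35
```

>>> arm_command(moves=[{"jaw": 0, "x": 0.002, "y": 0, "z": 0, "ax": 0, "ay": 0, "az": 0}, {"jaw": 0, "x": 0.003, "y": 0, "z": 0, "ax": 0, "ay": 0, "az": 0}, {"jaw": 0, "x": 0.004, "y": 0, "z": 0, "ax": 0, "ay": 0, "az": 0}, {"jaw": 0, "x": 0, "y": 0, "z": -0.01, "ax": 0, "ay": 0, "az": 0}, {"jaw": 0, "x": 0, "y": 0, "z": 0, "ax": 0, "ay": 0, "az": 0}, {"jaw": 0, "x": 0, "y": 0, "z": 0, "ax": 0, "ay": 0, "az": 0}])

```text
t: 23.1
position: [0.6375, -0.0304, 0.0346]
orientation: [-0.114, 0.993, -0.0, 0.001]
ft_force: [-0.3, 0.9, 0.1]
gripper_width: 0.001
finger_force: 0.0
```

```bash
python3 -c "
from h import *
c=np.array([np.cos(DA),np.sin(DA)])
s=snap('scene');P=cloud(s);im=s['pixels'].astype(int)
a=(P[...,:2]-D0)@c
g=(im[...,1]>im[...,0]*1.5)&(im[...,1]>im[...,2]*1.5)&(a>.05)&(a<.115)&(P[...,2]<.1)&(P[...,1]>-.1)&(P[...,1]<.1)
print(g.sum(),np.polyfit(a[g],P[g][:,2],1),a[g].min(),P[g][:,2].mean())
force(4)
"
```

```text
152 [0.05200302 0.0524073 ] 0.08443955784692131 0.057418840526055
axial [-0.05 -0.59 -0.56  1.45] mean F [0.03 0.16 0.56] dock x 0.0692 y 0.0003 z 0.0339 t 23.35
```

>>> arm_command(moves=[{"jaw": 0, "x": -0.0015, "y": 0, "z": 0, "ax": 0, "ay": 0, "az": 0}, {"jaw": 0, "x": -0.0015, "y": 0, "z": 0, "ax": 0, "ay": 0, "az": 0}, {"jaw": 0, "x": -0.0015, "y": 0, "z": 0, "ax": 0, "ay": 0, "az": 0}, {"jaw": 0, "x": 0, "y": 0, "z": 0, "ax": 0, "ay": 0, "az": 0}])

```text
t: 23.85
position: [0.6414, -0.0294, 0.0341]
orientation: [-0.114, 0.993, -0.0, 0.0]
ft_force: [0.0, -0.1, -0.3]
gripper_width: 0.001
finger_force: 0.0
```

```bash
cat >> h.py <<'E'
def pitch():
    c=np.array([np.cos(DA),np.sin(DA)])
    s=snap('scene');P=cloud(s);im=s['pixels'].astype(int)
    a=(P[...,:2]-D0)@c
    g=(im[...,1]>im[...,0]*1.5)&(im[...,1]>im[...,2]*1.5)&(a>.05)&(a<.115)&(P[...,2]<.1)&(P[...,1]>-.1)&(P[...,1]<.1)
    print(g.sum(),np.polyfit(a[g],P[g][:,2],1),a[g].min(),P[g][:,2].mean())
E
python3 -c "
from h import *
pitch();force(3)
"
```

```text
155 [0.04519599 0.05291115] 0.08455312937904899 0.057264184578961784
axial [-0.27 -0.02 -0.45] mean F [-0.18 -0.33  0.23] dock x 0.0738 y 0.0003 z 0.0341 t 24.05
```

>>> arm_command(moves=[{"jaw": 0, "x": -0.001, "y": 0, "z": 0, "ax": 0, "ay": 0, "az": 0}, {"jaw": 0, "x": -0.001, "y": 0, "z": 0, "ax": 0, "ay": 0, "az": 0}, {"jaw": 0, "x": 0, "y": 0, "z": 0, "ax": 0, "ay": 0, "az": 0}])

```text
t: 24.42
position: [0.6433, -0.029, 0.0341]
orientation: [-0.114, 0.993, -0.0, 0.0]
ft_force: [0.4, 0.1, -0.7]
gripper_width: -0.004
finger_force: 0.0
```

```bash
python3 -c "
from h import *
pitch();force(3)
"
```

```text
152 [0.1006743 0.0477573] 0.084657450006809 0.057474510680138625
axial [ 0.05  0.14 -0.75] mean F [-0.16 -0.13  0.2 ] dock x 0.0758 y 0.0003 z 0.0341 t 24.625
```

>>> arm_command(moves=[{"jaw": 0, "x": -0.001, "y": 0, "z": 0, "ax": 0, "ay": 0, "az": 0}, {"jaw": 0, "x": -0.001, "y": 0, "z": 0, "ax": 0, "ay": 0, "az": 0}, {"jaw": 0, "x": 0, "y": 0, "z": 0, "ax": 0, "ay": 0, "az": 0}])

```text
t: 25.0
position: [0.6452, -0.0285, 0.0341]
orientation: [-0.114, 0.993, -0.0, 0.0]
ft_force: [-0.2, 0.1, 0.4]
gripper_width: -0.001
finger_force: 0.0
```

```bash
python3 -c "
from h import *
pitch();force(3)
"
```

```text
150 [0.02744477 0.05487173] 0.08527236550635742 0.05752670759495634
axial [-0.56  0.19  0.45] mean F [-0.01  0.14 -0.29] dock x 0.0778 y 0.0003 z 0.0341 t 25.2
```

>>> arm_command(moves=[{"jaw": 0, "x": -0.001, "y": 0, "z": 0, "ax": 0, "ay": 0, "az": 0}, {"jaw": 0, "x": -0.001, "y": 0, "z": 0, "ax": 0, "ay": 0, "az": 0}, {"jaw": 0, "x": 0, "y": 0, "z": 0, "ax": 0, "ay": 0, "az": 0}])

```text
t: 25.58
position: [0.6472, -0.0281, 0.0342]
orientation: [-0.114, 0.993, -0.0, 0.0]
ft_force: [0.3, -0.1, -0.3]
gripper_width: -0.001
finger_force: 0.0
```

```bash
python3 -c "
from h import *
pitch();force(3)
"
```

```text
137 [0.07809555 0.04993243] 0.08354494265766683 0.05752661183973426
axial [-0.03  0.39 -0.53] mean F [-0.16  0.45 -0.23] dock x 0.0798 y 0.0003 z 0.0341 t 25.775
```

>>> arm_command(moves=[{"jaw": 0, "x": -0.001, "y": 0, "z": 0, "ax": 0, "ay": 0, "az": 0}, {"jaw": 0, "x": -0.001, "y": 0, "z": 0, "ax": 0, "ay": 0, "az": 0}, {"jaw": 0, "x": 0, "y": 0, "z": 0, "ax": 0, "ay": 0, "az": 0}])

```text
t: 26.15
position: [0.6491, -0.0276, 0.0341]
orientation: [-0.114, 0.993, -0.0, 0.0]
ft_force: [-0.2, 0.5, 0.8]
gripper_width: 0.001
finger_force: 0.0
```

```bash
python3 -c "
from h import *
force(3)
"
```

```text
axial [ 0.02 -0.69  0.02] mean F [-0.14 -0.34  0.02] dock x 0.0818 y 0.0003 z 0.0341 t 26.3
```

```bash
python3 -c "
from h import *
s=snap('scene'); a=cv2.resize(s['pixels'][200:275,340:420,::-1],None,fx=5,fy=5,interpolation=cv2.INTER_CUBIC)
t=snap('top'); b=cv2.resize(t['pixels'][155:230,260:340,::-1],None,fx=5,fy=5,interpolation=cv2.INTER_CUBIC)
cv2.imwrite('pics/now.png',np.hstack([a,b]))
pitch()"
```

```text
127 [-0.04944903  0.06279858] 0.08534054529864947 0.05795922637500458
```

View pics/now.png

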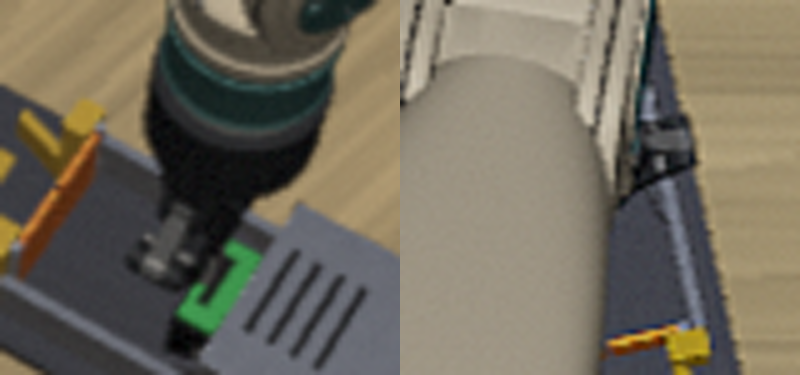

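>>> arm_command(moves=[{"jaw": 0, "x": -0.001, "y": 0, "z": 0, "ax": 0, "ay": 0, "az": 0}, {"jaw": 0, "x": -0.001, "y": 0, "z": 0, "ax": 0, "ay": 0, "az": 0}, {"jaw": 0, "x": 0, "y": 0, "z": 0, "ax": 0, "ay": 0, "az": 0}])

```text
t: 26.82
position: [0.6511, -0.0271, 0.0341]
orientation: [-0.114, 0.993, -0.0, 0.0]
ft_force: [-0.7, 0.6, -0.3]
gripper_width: -0.002
finger_force: 0.0
```

```bash
python3 -c "
from h import *
force(3);pitch()
"
```

```text
axial [-0.1  -0.06  0.34] mean F [0.06 0.01 0.4 ] dock x 0.0838 y 0.0003 z 0.0341 t 26.975
121 [0.06372163 0.05109211] 0.08478468220951987 0.057351020210669144
```

>>> arm_command(moves=[{"jaw": 0, "x": -0.001, "y": 0, "z": 0, "ax": 0, "ay": 0, "az": 0}, {"jaw": 0, "x": -0.001, "y": 0, "z": 0, "ax": 0, "ay": 0, "az": 0}, {"jaw": 0, "x": 0, "y": 0, "z": 0, "ax": 0, "ay": 0, "az": 0}])

```text
t: 27.4
position: [0.653, -0.0267, 0.0341]
orientation: [-0.114, 0.993, -0.0, 0.0]
ft_force: [-0.6, 0.3, 0.4]
gripper_width: -0.001
finger_force: 0.0
```

```bash
python3 -c "
from h import *
force(3);pitch()
"
```

```text
axial [ 0.27  0.16 -0.69] mean F [-0.07 -0.06  0.32] dock x 0.0858 y 0.0003 z 0.0341 t 27.55
115 [0.01180758 0.05639327] 0.08554664573519338 0.05755643909652072
```

```bash
python3 -c "
from h import *
c=np.array([np.cos(DA),np.sin(DA)]);l=np.array([-c[1],c[0]])
s=snap('scene');P=cloud(s);im=s['pixels'].astype(int)
a=(P[...,:2]-D0)@c;b=(P[...,:2]-D0)@l;z=P[...,2]
g=(im[...,1]>im[...,0]*1.5)&(im[...,1]>im[...,2]*1.5)&(a>.05)&(a<.115)&(z<.1)&(abs(b)<.05)
for lo in np.arange(-.032,.032,.004):
  m=(b>=lo)&(b<lo+.004); 
  q=m&g; f=m&(a>.04)&(a<.13)&(z>.02)&~g&(z<.12)
  print(round(lo,3),q.sum(),(a[q].min().round(4),a[q].max().round(4)) if q.any() else '', sorted([(round(float(x),3),round(float(y),3)) for x,y in zip(a[f],z[f])])[::3][:14])
"
```

```text
-0.032 0  [(0.088, 0.029), (0.101, 0.033), (0.11, 0.076), (0.114, 0.075), (0.12, 0.073), (0.126, 0.077)]
-0.028 3 (np.float64(0.088), np.float64(0.1019)) [(0.085, 0.037), (0.087, 0.051), (0.088, 0.042), (0.089, 0.052), (0.09, 0.046), (0.091, 0.039), (0.092, 0.045), (0.094, 0.037), (0.095, 0.033), (0.096, 0.04), (0.097, 0.05), (0.098, 0.04), (0.099, 0.109), (0.1, 0.048)]
-0.024 20 (np.float64(0.0866), np.float64(0.1062)) [(0.085, 0.052), (0.088, 0.117), (0.097, 0.118), (0.113, 0.073), (0.116, 0.076), (0.12, 0.074), (0.124, 0.075), (0.129, 0.074)]
-0.02 11 (np.float64(0.0896), np.float64(0.1053)) [(0.084, 0.048), (0.092, 0.116), (0.109, 0.074), (0.113, 0.075), (0.118, 0.075), (0.123, 0.076), (0.125, 0.077), (0.13, 0.074)]
-0.016 15 (np.float64(0.0853), np.float64(0.1063)) [(0.085, 0.113), (0.091, 0.113), (0.094, 0.104), (0.096, 0.113), (0.112, 0.075), (0.118, 0.075), (0.125, 0.074)]
-0.012 9 (np.float64(0.0866), np.float64(0.1036)) [(0.089, 0.112), (0.095, 0.06), (0.1, 0.106), (0.112, 0.078), (0.118, 0.071), (0.122, 0.077), (0.126, 0.076)]
-0.008 9 (np.float64(0.0892), np.float64(0.105
[... 585 characters left out ...]
0.008 5 (np.float64(0.0973), np.float64(0.1048)) [(0.109, 0.073), (0.114, 0.077), (0.12, 0.074), (0.124, 0.073)]
0.012 6 (np.float64(0.098), np.float64(0.1055)) [(0.096, 0.06), (0.112, 0.074), (0.117, 0.075), (0.12, 0.074), (0.126, 0.079)]
0.016 7 (np.float64(0.0947), np.float64(0.1055)) [(0.106, 0.057), (0.113, 0.074), (0.122, 0.077), (0.127, 0.072), (0.13, 0.075)]
0.02 8 (np.float64(0.0937), np.float64(0.1056)) [(0.111, 0.073), (0.115, 0.073), (0.119, 0.075), (0.122, 0.073), (0.126, 0.077)]
0.024 3 (np.float64(0.0959), np.float64(0.1041)) [(0.109, 0.075), (0.113, 0.076), (0.118, 0.076), (0.123, 0.074), (0.127, 0.076)]
0.028 0  [(0.11, 0.076), (0.117, 0.074), (0.122, 0.076), (0.127, 0.076)]
```

>>> arm_command(moves=[{"jaw": 0, "x": -0.001, "y": 0, "z": 0, "ax": 0, "ay": 0, "az": 0}, {"jaw": 0, "x": -0.001, "y": 0, "z": 0, "ax": 0, "ay": 0, "az": 0}, {"jaw": 0, "x": 0, "y": 0, "z": 0, "ax": 0, "ay": 0, "az": 0}])

```text
t: 28.02
position: [0.6549, -0.0262, 0.0341]
orientation: [-0.114, 0.993, -0.0, 0.0]
ft_force: [0.5, 1.1, -0.1]
gripper_width: -0.001
finger_force: 0.0
```

```bash
python3 -c "
from h import *
force(3);pitch()
"
```

```text
axial [ 0.58 -0.45 -0.05] mean F [-0.06  0.4   0.15] dock x 0.0878 y 0.0003 z 0.0341 t 28.175
104 [0.10138838 0.04803206] 0.08519316833255365 0.05808256297729715
```

```bash
python3 -c "
from h import *
s=snap('scene')
for z in (.0244,.04,.055,.07):
  for off in (0,.011):
    p=np.array([.6045+off*.974,-.0376+off*.225,z]); q=s['intrinsics']@(s['R']@p+s['t']); q=q[:2]/q[2]; print(z,off,q.round(1),'in bay crop',((q-[270,170])*3.5).round(0))
b=cv2.imread('pics/bay.png')[160:340,220:460]; cv2.imwrite('pics/bay2.png',cv2.resize(b,None,fx=3.2,fy=3.2,interpolation=cv2.INTER_CUBIC))
"
```

```text
0.0244 0 [360.5 250.8] in bay crop [317. 283.]
0.0244 0.011 [364.3 252.9] in bay crop [330. 290.]
0.04 0 [361.1 247.9] in bay crop [319. 272.]
0.04 0.011 [364.9 250. ] in bay crop [332. 280.]
0.055 0 [361.6 245. ] in bay crop [320. 262.]
0.055 0.011 [365.5 247.1] in bay crop [334. 270.]
0.07 0 [362.1 242. ] in bay crop [322. 252.]
0.07 0.011 [366.  244.2] in bay crop [336. 260.]
```

View pics/bay2.png

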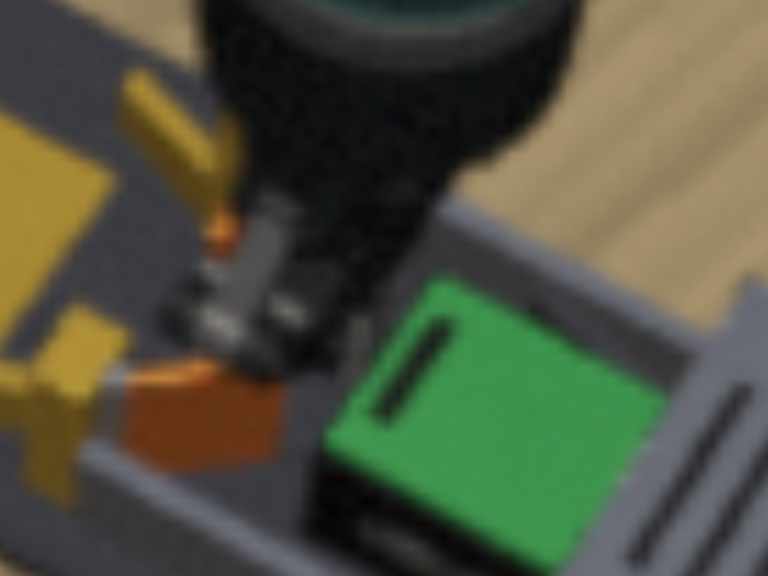

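>>> arm_command(moves=[{"jaw": 0, "x": 0, "y": 0, "z": -0.01, "ax": 0, "ay": 0, "az": 0}, {"jaw": 0, "x": 0, "y": 0, "z": -0.03, "ax": 0, "ay": 0, "az": 0}, {"jaw": 0, "x": 0, "y": 0, "z": -0.04, "ax": 0, "ay": 0, "az": 0}, {"jaw": 0, "x": 0.05, "y": 0, "z": -0.02, "ax": 0, "ay": 0, "az": 0}, {"jaw": 0, "x": 0.05, "y": 0, "z": 0, "ax": 0, "ay": 0, "az": 0}, {"jaw": 0, "x": 0, "y": 0, "z": 0, "ax": 0, "ay": 0, "az": 0}, {"jaw": 0, "x": 0, "y": 0, "z": 0, "ax": 0, "ay": 0, "az": 0}])

```text
t: 29.15
position: [0.5582, -0.0492, 0.135]
orientation: [-0.114, 0.993, -0.0, 0.001]
ft_force: [-0.0, -0.3, 0.3]
gripper_width: 0.001
finger_force: 0.0
```

```bash
cat >> h.py <<'E'
def tail():
  c=np.array([np.cos(DA),np.sin(DA)]);l=np.array([-c[1],c[0]])
  s=snap('scene');P=cloud(s);im=s['pixels'].astype(int)
  a=(P[...,:2]-D0)@c;b=(P[...,:2]-D0)@l;z=P[...,2]
  g=(im[...,1]>im[...,0]*1.5)&(im[...,1]>im[...,2]*1.5)&(a>.02)&(a<.115)&(z<.1)&(abs(b)<.05)
  print('green pix',g.sum(),'plane',np.linalg.lstsq(np.c_[a[g]-.09,b[g],np.ones(g.sum())],z[g],rcond=None)[0].round(4))
  print([(round(lo,3),round(float(np.sort(a[q])[0]),4)) for lo in np.arange(-.028,.028,.007) for q in [g&(b>=lo)&(b<lo+.007)] if q.any()])
  o=(im[...,0]>120)&(im[...,1]>40)&(im[...,1]<.6*im[...,0])&(im[...,2]<60)&(abs(a)<.06)&(abs(b)<.045)&(z>.015)&(z<.08)
  print('flap',o.sum(),'a range',np.percentile(a[o],[2,50,98]).round(4) if o.any() else '')
E
python3 -c "
from h import *
tail();force(2)
s=snap('scene');P=cloud(s)
c=np.array([np.cos(DA),np.sin(DA)]);l=np.array([-c[1],c[0]]);st=ctrl.get_state()['position']
rel=P[...,:2]-st[:2]; a=rel@c;b=rel@l;z=P[...,2]-st[2]
m=(abs(a)<.06)&(abs(b)<.06)&(z>-.02)&(z<.09)
for lo in np.arange(-.02,.09,.008):
  q=m&(z>=lo)&(z<lo+.008)
  if q.sum()>2: print('above tip',round(lo,3),q.sum(),'a',np.percentile(a[q],[2,98]).round(3),'b',np.percentile(b[q],[2,98]).round(3))
"
```

```text
green pix 152 plane [ 0.1199 -0.0011  0.0567]
[(np.float64(-0.028), 0.0871), (np.float64(-0.021), 0.0858), (np.float64(-0.014), 0.0876), (np.float64(-0.007), 0.0851), (np.float64(-0.0), 0.0888), (np.float64(0.007), 0.0867), (np.float64(0.014), 0.0858), (np.float64(0.021), 0.0845)]
flap 12 a range [0.0065 0.0069 0.0075]
axial [0.48 0.51] mean F [ 0.36  0.64 -0.  ] dock x -0.0106 y -0.0003 z 0.1346 t 29.3
above tip 0.028 9 a [-0.001  0.011] b [-0.011  0.005]
above tip 0.036 13 a [0.002 0.012] b [-0.014  0.004]
above tip 0.044 12 a [0.006 0.012] b [-0.012  0.002]
above tip 0.052 9 a [0.007 0.012] b [-0.012  0.007]
above tip 0.06 8 a [0.008 0.012] b [-0.009  0.006]
above tip 0.068 15 a [0.007 0.014] b [-0.021  0.02 ]
above tip 0.076 48 a [-0.006  0.014] b [-0.031  0.025]
above tip 0.084 13 a [-0.003  0.013] b [-0.039  0.033]
```

>>> arm_command(moves=[{"jaw": 0, "x": -0.03, "y": 0, "z": 0, "ax": 0, "ay": 0, "az": 0}, {"jaw": 0, "x": -0.03, "y": 0, "z": 0, "ax": 0, "ay": 0, "az": 0}, {"jaw": 0, "x": 0, "y": 0, "z": 0.04, "ax": 0, "ay": 0, "az": 0}, {"jaw": 0, "x": 0, "y": 0, "z": 0.04, "ax": 0, "ay": 0, "az": 0}, {"jaw": 0, "x": 0, "y": 0, "z": 0.03, "ax": 0, "ay": 0, "az": 0}, {"jaw": 0, "x": 0, "y": 0, "z": 0.003, "ax": 0, "ay": 0, "az": 0}, {"jaw": 0, "x": 0, "y": 0, "z": 0, "ax": 0, "ay": 0, "az": 0}])

```text
t: 30.22
position: [0.6169, -0.0353, 0.0217]
orientation: [-0.114, 0.993, -0.0, 0.0]
ft_force: [1.3, 0.5, -0.4]
gripper_width: -0.003
finger_force: 0.0
```

>>> arm_command(moves=[{"jaw": 0, "x": 0, "y": 0, "z": 0.003, "ax": 0, "ay": 0, "az": 0}, {"jaw": 0, "x": 0, "y": 0, "z": 0.003, "ax": 0, "ay": 0, "az": 0}, {"jaw": 0, "x": 0, "y": 0, "z": 0, "ax": 0, "ay": 0, "az": 0}])

```text
t: 30.6
position: [0.616, -0.0354, 0.0155]
orientation: [-0.114, 0.993, -0.0, 0.0]
ft_force: [0.6, 0.3, 0.1]
gripper_width: -0.006
finger_force: 0.0
```

```bash
python3 -c "
from h import *
tail();force(2)"
```

```text
green pix 154 plane [0.0601 0.0241 0.0575]
[(np.float64(-0.028), 0.0871), (np.float64(-0.021), 0.0878), (np.float64(-0.014), 0.0851), (np.float64(-0.007), 0.0856), (np.float64(-0.0), 0.0863), (np.float64(0.007), 0.086), (np.float64(0.014), 0.087), (np.float64(0.021), 0.0848)]
flap 8 a range [0.0061 0.0067 0.0073]
axial [ 0.49 -0.26] mean F [0.04 0.32 0.57] dock x 0.0479 y 0.0002 z 0.0154 t 30.75
```

Now I'll go down to z ≈ 0.011 in a single step, which also checks whether the real tips end above the reported TCP, since the floor is at 0.012.

>>> arm_command(moves=[{"jaw": 0, "x": 0, "y": 0, "z": 0.002, "ax": 0, "ay": 0, "az": 0}, {"jaw": 0, "x": 0, "y": 0, "z": 0.002, "ax": 0, "ay": 0, "az": 0}, {"jaw": 0, "x": 0, "y": 0, "z": 0, "ax": 0, "ay": 0, "az": 0}])

```text
t: 31.12
position: [0.6155, -0.0353, 0.0108]
orientation: [-0.114, 0.993, 0.0, -0.0]
ft_force: [-0.2, 0.1, -0.0]
gripper_width: -0.001
finger_force: 0.0
```

>>> arm_command(moves=[{"jaw": 0, "x": -0.006, "y": 0, "z": 0, "ax": 0, "ay": 0, "az": 0}, {"jaw": 0, "x": -0.006, "y": 0, "z": 0, "ax": 0, "ay": 0, "az": 0}, {"jaw": 0, "x": -0.006, "y": 0, "z": 0, "ax": 0, "ay": 0, "az": 0}, {"jaw": 0, "x": -0.003, "y": 0, "z": 0, "ax": 0, "ay": 0, "az": 0}, {"jaw": 0, "x": 0, "y": 0, "z": 0, "ax": 0, "ay": 0, "az": 0}, {"jaw": 0, "x": 0, "y": 0, "z": 0, "ax": 0, "ay": 0, "az": 0}])

```text
t: 31.88
position: [0.6361, -0.0305, 0.011]
orientation: [-0.114, 0.993, 0.0, -0.0]
ft_force: [0.7, -0.2, -0.5]
gripper_width: -0.001
finger_force: 0.0
```

```bash
python3 -c "
from h import *
force(3)"
```

```text
axial [-0.68 -0.34  0.34] mean F [-0.23 -0.02 -0.02] dock x 0.0686 y 0.0003 z 0.0111 t 32.025
```

>>> arm_command(moves=[{"jaw": 0, "x": -0.0015, "y": 0, "z": 0, "ax": 0, "ay": 0, "az": 0}, {"jaw": 0, "x": -0.0015, "y": 0, "z": 0, "ax": 0, "ay": 0, "az": 0}, {"jaw": 0, "x": -0.001, "y": 0, "z": 0, "ax": 0, "ay": 0, "az": 0}, {"jaw": 0, "x": 0, "y": 0, "z": 0, "ax": 0, "ay": 0, "az": 0}])

```text
t: 32.52
position: [0.6402, -0.0296, 0.0111]
orientation: [-0.114, 0.993, -0.0, -0.0]
ft_force: [-0.1, -0.7, -0.3]
gripper_width: -0.002
finger_force: 0.1
```

```bash
python3 -c "
from h import *
force(3)"
```

```text
axial [ 1.17 -0.06 -0.3 ] mean F [ 0.3  -0.1  -0.18] dock x 0.0728 y 0.0003 z 0.0111 t 32.675
```

>>> arm_command(moves=[{"jaw": 0, "x": -0.001, "y": 0, "z": 0, "ax": 0, "ay": 0, "az": 0}, {"jaw": 0, "x": -0.001, "y": 0, "z": 0, "ax": 0, "ay": 0, "az": 0}, {"jaw": 0, "x": 0, "y": 0, "z": 0, "ax": 0, "ay": 0, "az": 0}])

```text
t: 33.05
position: [0.6406, -0.0295, 0.011]
orientation: [-0.114, 0.993, -0.0, -0.002]
ft_force: [-4.7, -2.6, 4.2]
gripper_width: -0.001
finger_force: 2.5
```

```bash
python3 -c "
from h import *
force(3)"
```

```text
axial [-5.49 -5.63 -5.12] mean F [-5.11 -1.93  3.47] dock x 0.0732 y 0.0003 z 0.011 t 33.2
```

>>> arm_command(moves=[{"jaw": 0, "x": -0.0007, "y": 0, "z": 0, "ax": 0, "ay": 0, "az": 0}, {"jaw": 0, "x": -0.0008, "y": 0, "z": 0, "ax": 0, "ay": 0, "az": 0}, {"jaw": 0, "x": 0, "y": 0, "z": 0, "ax": 0, "ay": 0, "az": 0}])

```text
t: 33.58
position: [0.641, -0.0294, 0.0109]
orientation: [-0.114, 0.993, -0.0, -0.003]
ft_force: [-7.9, -2.6, 5.3]
gripper_width: 0.002
finger_force: 3.7
```

```bash
python3 -c "
from h import *
tail();force(3)"
```

```text
green pix 144 plane [ 0.1633 -0.0542  0.0563]
[(np.float64(-0.028), 0.0899), (np.float64(-0.021), 0.0878), (np.float64(-0.014), 0.0871), (np.float64(-0.007), 0.0861), (np.float64(-0.0), 0.0886), (np.float64(0.007), 0.0861), (np.float64(0.014), 0.0859), (np.float64(0.021), 0.0884)]
flap 12 a range [0.0061 0.0067 0.0077]
axial [-5.93 -7.87 -7.86] mean F [-6.91 -2.18  5.59] dock x 0.0737 y 0.0003 z 0.0109 t 33.775
```

>>> arm_command(moves=[{"jaw": 0, "x": -0.0008, "y": 0, "z": 0, "ax": 0, "ay": 0, "az": 0}, {"jaw": 0, "x": -0.0007, "y": 0, "z": 0, "ax": 0, "ay": 0, "az": 0}, {"jaw": 0, "x": 0, "y": 0, "z": 0, "ax": 0, "ay": 0, "az": 0}])

```text
t: 34.15
position: [0.6413, -0.0293, 0.0108]
orientation: [-0.114, 0.993, -0.001, -0.004]
ft_force: [-9.4, -2.9, 6.6]
gripper_width: 0.002
finger_force: 4.7
```

```bash
python3 -c "
from h import *
force(3)"
```

```text
axial [-9.56 -9.99 -8.98] mean F [-9.07 -2.99  7.54] dock x 0.074 y 0.0004 z 0.0108 t 34.3
```

>>> arm_command(moves=[{"jaw": 0, "x": -0.0007, "y": 0, "z": 0, "ax": 0, "ay": 0, "az": 0}, {"jaw": 0, "x": -0.0007, "y": 0, "z": 0, "ax": 0, "ay": 0, "az": 0}, {"jaw": 0, "x": 0, "y": 0, "z": 0, "ax": 0, "ay": 0, "az": 0}, {"jaw": 0, "x": 0, "y": 0, "z": 0, "ax": 0, "ay": 0, "az": 0}])

```text
t: 34.8
position: [0.6417, -0.0292, 0.0108]
orientation: [-0.114, 0.993, -0.001, -0.005]
ft_force: [-11.5, -3.4, 9.3]
gripper_width: 0.002
finger_force: 5.8
```

```bash
python3 -c "
from h import *
force(6)"
```

```text
axial [-11.21 -11.08 -10.94 -11.77 -12.13 -11.6 ] mean F [-10.98  -3.35   8.46] dock x 0.0744 y 0.0004 z 0.0108 t 35.1
```

>>> arm_command(moves=[{"jaw": 0, "x": -0.0008, "y": 0, "z": 0, "ax": 0, "ay": 0, "az": 0}, {"jaw": 0, "x": 0, "y": 0, "z": 0, "ax": 0, "ay": 0, "az": 0}, {"jaw": 0, "x": 0, "y": 0, "z": 0, "ax": 0, "ay": 0, "az": 0}, {"jaw": 0, "x": 0, "y": 0, "z": 0, "ax": 0, "ay": 0, "az": 0}, {"jaw": 0, "x": 0, "y": 0, "z": 0, "ax": 0, "ay": 0, "az": 0}])

```text
t: 35.72
position: [0.6419, -0.0291, 0.0107]
orientation: [-0.114, 0.993, -0.001, -0.005]
ft_force: [-12.3, -4.2, 9.6]
gripper_width: -0.002
finger_force: 6.3
```

>>> arm_command(moves=[{"jaw": 0, "x": 0.002, "y": 0, "z": 0, "ax": 0, "ay": 0, "az": 0}, {"jaw": 0, "x": 0.002, "y": 0, "z": 0, "ax": 0, "ay": 0, "az": 0}, {"jaw": 0, "x": 0.003, "y": 0, "z": 0, "ax": 0, "ay": 0, "az": 0}, {"jaw": 0, "x": 0.006, "y": 0, "z": 0, "ax": 0, "ay": 0, "az": 0}, {"jaw": 0, "x": 0.006, "y": 0, "z": 0, "ax": 0, "ay": 0, "az": 0}, {"jaw": 0, "x": 0, "y": 0, "z": -0.02, "ax": 0, "ay": 0, "az": 0}, {"jaw": 0, "x": 0, "y": 0, "z": -0.04, "ax": 0, "ay": 0, "az": 0}, {"jaw": 0, "x": 0, "y": 0, "z": -0.05, "ax": 0, "ay": 0, "az": 0}, {"jaw": 0, "x": 0.05, "y": 0, "z": -0.02, "ax": 0, "ay": 0, "az": 0}, {"jaw": 0, "x": 0.05, "y": 0, "z": 0, "ax": 0, "ay": 0, "az": 0}, {"jaw": 0, "x": 0.05, "y": 0, "z": 0, "ax": 0, "ay": 0, "az": 0}, {"jaw": 0, "x": 0, "y": 0, "z": 0, "ax": 0, "ay": 0, "az": 0}])

```text
t: 37.22
position: [0.4784, -0.0661, 0.1404]
orientation: [-0.114, 0.994, 0.001, -0.001]
ft_force: [0.1, 0.0, 0.4]
gripper_width: -0.002
finger_force: 0.0
```

```bash
python3 -c "
from h import *
tail();force(2)"
```

```text
green pix 152 plane [ 0.05   -0.0055  0.0573]
[(np.float64(-0.028), 0.0869), (np.float64(-0.021), 0.088), (np.float64(-0.014), 0.0868), (np.float64(-0.007), 0.0857), (np.float64(-0.0), 0.0861), (np.float64(0.007), 0.0863), (np.float64(0.014), 0.0873), (np.float64(0.021), 0.0842)]
flap 12 a range [0.0056 0.0065 0.0072]
axial [ 0.95 -0.19] mean F [ 0.32  0.32 -0.1 ] dock x -0.0877 y -0.0006 z 0.1417 t 37.375
```

```bash
python3 -c "
from plant import job
print(job.hand_in())"
```

```text
the job is handed in; nothing more can be done
None
```

I handed the job in at about 37 s without seeing a score: the green pack is in the dock, flat and straight by the last depth measurement. I pressed it with about 12 N at the wrist, probably 8 to 12 N on the contacts. The hand is out, and both flaps read shut behind the pack.

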